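# Bring the closed cell to the detector by the shorter way

### The arm

A 6-joint arm with a two-finger parallel gripper is mounted at the origin on a cart in front of the work surface, level with it; the furniture and walls round the work are solid. World frame = base frame: x ahead of the robot, y to its left, z up, the work surface at z = 0. Lengths are in m, angles in degrees, forces in N, time in s.
With the tool pointing down it reaches from about 0.3 to 0.75 m from the base axis. Payload 8.5 kg.
Tool frame: the origin (TCP) lies midway between the tips of the shut fingers; the grasp point (between the pads) lies env.tcp_to_grasp behind it (env.tcp_to_grasp is the distance from the TCP to the grasp point, in m); z points along the fingers, y is the line along which they close (so a half turn about z gives the same grasp; the last joint's range is limited). The gripper opens to 85 mm and grips with 20 to 120 N. Pads are 22 mm wide; open, the fingers measure 114 mm over their backs; the gripper's body (76 mm by 85 mm) begins 54 mm behind the grasp point. The pads swing forward as they close: fully open they stand 13 mm farther back than shut.
Start: joints at [60.487, 21.807, 74.336, -0, 83.858, -12.336], TCP at [0.162, 0.525, 0.205] pointing down, gripper open.
Joint ranges: [-178.18, 178.18], [-50.72, 133.34], [12.68, 142.11], [-81.47, 261.47], [9.98, 163.14], [-165.26, 165.26]. Speed limits (degrees/s): [136.94, 136.94, 180, 180, 180, 180].

### API

Orientations are given as a 3x3 rotation matrix whose columns are the frame's x, y, z axes.
In Python, from rig import observe, optics, job, env gives the robot as it stands. The module is installed in compiled form; this text tells all that it offers.
- The arm moves only by the shell command python3 -m jog 'ROWS' [FORCE]. ROWS is JSON, a list of rows, each a list of 7 numbers: the turn, a rotation vector about the tool's x, y, z in rad, then the shift along the tool's x, y, z in m, then the opening in per cent of the stroke, from 0 (shut) to 100 (fully open). A call has 1 to 10 rows; each row shifts and turns the commanded pose from where the row before left it, along the tool's axes as they then stand; what a row does not reach is not made up. A row lasts 1/8 s, in which the tool goes at most 62.5 mm and 10.7 degrees, less where a joint would pass 70% of its speed; a pose out of reach is approached as far as the arm can. A call is refused whole if a number of a shift passes 0.0625 or a number of a turn 0.188, either way. A call with a gripper value outside its range is refused whole. The fingers move at their own pace and stop on an object; FORCE is the grip in N (left out, the last holds). Time passes only in rows, so rows that do not move let the fingers close. It gives the time, the measured TCP pose, the force, the opening and the grip force at its end, in the units of the state.
- observe(): the state, without advancing time (a new reading comes with each control period).
- optics.get_image(name): name is "scene" or "top" or "wrist"; returns a dict with "pixels" (400x640x3 uint8, red, green, blue), "mtx" (3x3 intrinsics, pixels), "dist_coeffs" ([k1, k2, p1, p2, k3] as OpenCV has them; the pictures are not rectified), "rvec" (rotation vector, rad) and "tvec" (3), from world to camera coordinates, as OpenCV has them. Camera axes: x right, y down, z forward; pixel columns grow to the right and rows downward; lengths in m; the calibration is good to about 2 mm. A picture is of the moment at which its call begins. There is no depth.
- job.close_job(): hands the job in; it is judged then, once.
The state is a dict: "time_s": time; "q": joint angles; "qvel": joint speeds; "joint_efforts": joint torques, N m; "position": TCP position; "tool_rot": TCP orientation; "ft_force": force on the tool from outside, world axes, zero at the start; "wrist_torque": the same for the moment, N m; "grip_width": finger opening in m; "gripper_force": force on a finger pad.
Only numpy, scipy, OpenCV 4.12 (cv2) and the standard library are available. Lean on these libraries where they do the work, as an engineer would, in place of code of your own. Each camera call takes 0.05 s, during which the arm holds its last target. There are 200 camera calls.

### The job

The round sample changer's carousel turns endlessly both ways by its upright black crank knob. Turn it the shorter way round until its one closed cell stands squarely in front of the detector head, then let go. Do not touch the closed cell itself.

Things in the scene. Friction and masses are not known exactly. Their poses are not given: they have to be found in the camera images.
- changer: Sample changer, fixed: white round plinth 244 mm across, 21 mm high, with a white box-shaped detector head on its rim (top 75 mm up). On it turns a metal disc 214 mm across, top 34 mm up, endlessly both ways; it takes 1 to 2 N at the knob and stays where left. Origin: on the bench, on the disc's vertical axis; z up, x from the axis to the head. All heights are above the bench.
- closed_cell: The one closed cell on the disc: pale lidded drum 46 mm across, thin black band, top 71 mm up; the four others are open rings, 45 mm across, tops 64 mm up. Fixed to the disc, 75 mm from its axis, 120 degrees clockwise (from above) of the knob. Origin: centre of its underside, 26 mm up. (A like cell stands loose on the bench, a bystander.)
- read_spot (a point): Fixed point on the changer 75 mm from the axis, straight in front of the dark round lens (30 mm across, its face 122 mm from the axis) on the detector head, 50 mm up: the closed cell's axis must stand here. If the cell starts almost diametrically across from here (within about 10 degrees), either way round counts as the shorter.
- handle (a point): Grip point on the axis of the crank knob, 87 mm up and 75 mm from the disc's axis; it travels with the disc. The knob is black, upright, round, 24 mm across, from 66 to 103 mm up on a thin steel stem, higher than all cells and the head. It spins freely on its stem, so the fingers need not turn with the disc; the stem gives up to 5 mm radially on a soft spring.

How it is judged (in metres and radians):
At the end, for the whole second after the job is handed in: The closed cell stands in front of the detector head, its axis within 15 mm of the reading point (about 11 degrees of carousel turn), and stays there with the knob let go (horizontal distance between closed_cell and read_spot below 0.015 m); the robot touches nothing.
It fails at once if the carousel is turned the longer way, carrying the closed cell past the side opposite the detector head (horizontal distance between closed_cell and read_spot above 0.1475 m and distance of closed_cell from where it was at the start of the episode above 0.045 m).
It fails at once if the robot touches the closed cell (contact force between any of the fingers, the arm and closed_cell above 1 N).
It also fails if it takes over 40 s, if anything falls off the work surface, if the arm or the gripper's body presses on something with over 40 N, if the wrist force passes 120 N, or if a joint passes its speed limit or range.

## Working session

There is one attempt and no reset: what is moved stays moved. The work goes in short steps, Python scripts to look and compute and a shell command to move; the robot and the scene stay as the last step left them, time stands still between calls to the robot, and variables do not carry over. Pictures are saved under pics/ and viewed, at most 10 in all, crops included, and the job is handed in when it is done.

```bash
mkdir -p pics
python3 - <<'E'
from rig import observe, optics, job, env
import cv2,numpy as np
for n in("top","scene"):
    d=optics.get_image(n); cv2.imwrite(f"pics/{n}1.png",d["pixels"][:,:,::-1])
    print(n,d["rvec"],d["tvec"])
s=observe();print(s["time_s"],s["position"],s["tool_rot"],s["grip_width"],env.tcp_to_grasp)
E
```

```text
top [ 1.93939777 -2.26977753  0.25570283] [0.17890465 0.5566434  0.80399213]
scene [ 2.11035294 -1.22476293  0.47263206] [-0.17179192  0.45769505  0.5430978 ]
0.1 [0.16228641 0.52524166 0.20407048] [[-9.55397703e-01  2.95321503e-01 -6.62471665e-04]
 [ 2.95322077e-01  9.55397152e-01 -1.07365959e-03]
 [ 3.15848780e-04 -1.22141441e-03 -9.99999204e-01]] 0.08537296325188248 0.0187
```

View pics/top1.png

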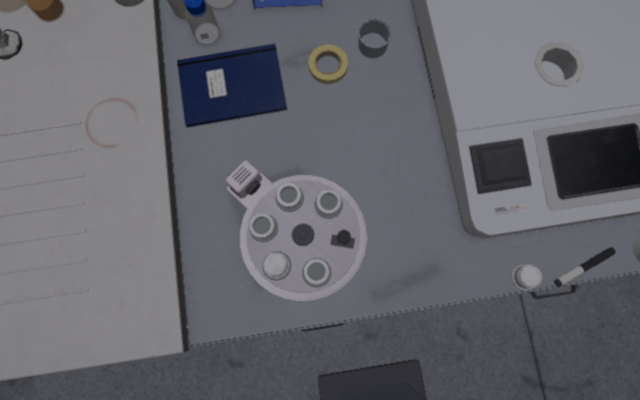

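View pics/scene1.png

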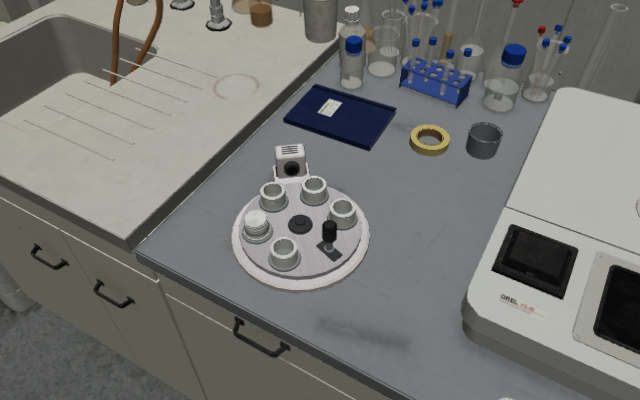

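The top view shows the disc hub at about (303,236), the knob at (344,237), the closed cell at (276,264) and the head at (243,180). Next I'll cast these pixels to world points.

```bash
cat > h.py <<'E'
import cv2,numpy as np
from rig import observe, optics, job, env
def ray(d,uv,z):
    R=cv2.Rodrigues(np.array(d["rvec"],float))[0];t=np.array(d["tvec"],float).ravel()
    p=cv2.undistortPoints(np.array([[uv]],float),np.array(d["mtx"]),np.array(d["dist_coeffs"])).ravel()
    C=-R.T@t; v=R.T@np.array([p[0],p[1],1]); return C+v*(z-C[2])/v[2]
E
python3 - <<'E'
from h import *
d=optics.get_image("top");im=d["pixels"]
dd=optics.get_image("scene")
pts={"hub":((303,235),.036),"knobtop":((344,236),.103),"closed":((276,264),.071),"lens/head":((243,180),.075),"c1":((262,226),.064),"c2":((289,195),.064),"c3":((329,203),.064),"c4":((317,271),.064)}
P={k:ray(d,*v) for k,v in pts.items()}
ps={"hub":((301,224),.036),"knobtop":((329,226),.103),"closed":((256,216),.071),"c1":((273,190),.064),"c2":((314,184),.064),"c3":((343,208),.064),"c4":((285,246),.064),"lens":((291,169),.05)}
c=P["hub"]
for n,Q in(("top",P),("scene",{k:ray(dd,*v) for k,v in ps.items()})):
  c=Q["hub"]
  for k,v in Q.items(): e=v-c; print(n,k,v.round(4),np.hypot(*e[:2]).round(4),np.degrees(np.arctan2(e[1],e[0])).round(1))
w=optics.get_image("wrist");cv2.imwrite("pics/w1.png",w["pixels"][:,:,::-1])
E
```

```text
top hub [0.5288 0.1367 0.036 ] 0.0 0.0
top knobtop [0.5052 0.0659 0.103 ] 0.0746 -108.4
top closed [0.4793 0.1908 0.071 ] 0.0733 132.4
top lens/head [0.6402 0.2297 0.075 ] 0.1451 39.8
top c1 [0.5522 0.2073 0.064 ] 0.0743 71.7
top c2 [0.6019 0.1507 0.064 ] 0.0744 10.9
top c3 [0.5755 0.0804 0.064 ] 0.0731 -50.4
top c4 [0.4564 0.1211 0.064 ] 0.074 -167.8
scene hub [0.5305 0.136  0.036 ] 0.0 0.0
scene knobtop [0.501  0.0648 0.103 ] 0.077 -112.5
scene closed [0.4837 0.1944 0.071 ] 0.0748 128.7
scene c1 [0.5537 0.207  0.064 ] 0.0747 71.9
scene c2 [0.6023 0.1511 0.064 ] 0.0734 11.9
scene c3 [0.5767 0.0789 0.064 ] 0.0735 -51.0
scene c4 [0.4586 0.1216 0.064 ] 0.0733 -168.6
scene lens [0.6274 0.216  0.05  ] 0.1256 39.5
```

View pics/w1.png

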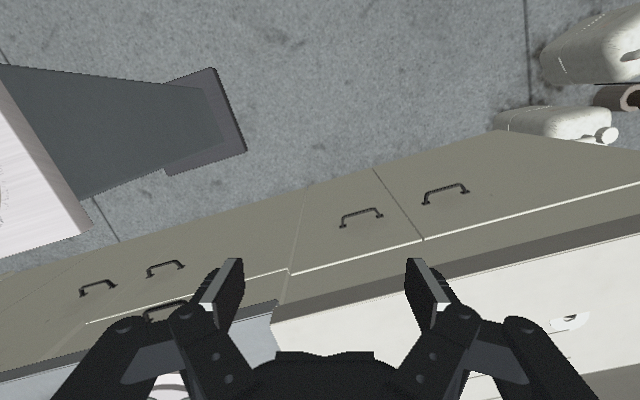

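The views agree. The hub is at about (0.529, 0.136), the knob at -109°, the closed cell at 131° and the head at 39.6°. The turn is therefore about 92° clockwise, taking the knob to 159.5°. I'll move above the knob now.

```bash
python3 -m jog '[[0,0,0,-0.046,-0.034,0,100],[0,0,0,-0.046,-0.034,0,100],[0,0,0,-0.046,-0.034,0,100],[0,0,0,-0.046,-0.034,0,100],[0,0,0,-0.046,-0.034,0,100],[0,0,0,-0.046,-0.034,0,100],[0,0,0,-0.046,-0.034,0,100],[0,0,0,-0.046,-0.034,0,100],[0,0,0,-0.046,-0.034,0,100],[0,0,0,-0.049,-0.032,0,100]]' 40; python3 -m jog '[[0,0,0,0,0,0.03,100],[0,0,0,0,0,0,100]]'
python3 - <<'E'
from h import *
s=observe();print(s["position"],s["tool_rot"],s["q"])
for n in("wrist","top"):
    d=optics.get_image(n);cv2.imwrite(f"pics/{n}2.png",d["pixels"][:,:,::-1])
E
```

```text
time_s: 1.5
position: [0.5058, 0.0641, 0.2047]
tool_rot: [[-0.955, 0.296, 0.0], [0.296, 0.955, 0.0], [-0.0, 0.0, -1.0]]
ft_force: [0.8, 0.0, 0.3]
grip_width: 0.0853
gripper_force: 0.0
time_s: 1.75
position: [0.5039, 0.0655, 0.173]
tool_rot: [[-0.955, 0.296, -0.005], [0.296, 0.955, 0.001], [0.005, -0.001, -1.0]]
ft_force: [0.4, -0.2, -0.0]
grip_width: 0.0855
gripper_force: 0.0
[0.50393255 0.06552604 0.17301013] [[-9.55130556e-01  2.96148844e-01 -4.63497030e-03]
 [ 2.96149573e-01  9.55141421e-01  5.43843485e-04]
 [ 4.58811074e-03 -8.53202945e-04 -9.99989111e-01]] [-5.96227718e+00  1.92877164e+01  8.38154698e+01  3.49354911e-03
  7.71641792e+01 -7.87365028e+01]
```

View pics/wrist2.png

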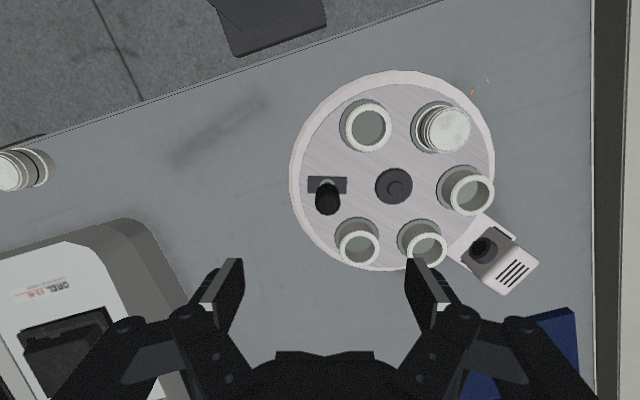

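The wrist view shows the knob top at about (328,204), the hub at (394,187), the closed cell at (445,130) and the lens at (483,250). I'll cast the knob's position from this view.

Run:
```python
from h import *
d=optics.get_image("wrist")
H=ray(d,(394,186),.036)
for k,uv,z in(("knob",(328,205),.103),("hub",(394,186),.036),("closed",(445,130),.071),("lens",(481,252),.05),("c",(366,126),.064),("c",(424,247),.064)):
    v=ray(d,uv,z);e=v-H;print(k,v.round(4),np.hypot(*e[:2]).round(4),np.degrees(np.arctan2(e[1],e[0])).round(1))
```

```text
knob [0.508  0.0682 0.103 ] 0.0755 -108.3
hub [0.5318 0.1399 0.036 ] 0.0 0.0
closed [0.4801 0.1918 0.071 ] 0.0732 134.8
lens [0.6355 0.2169 0.05  ] 0.1292 36.6
c [0.4553 0.1229 0.064 ] 0.0783 -167.5
c [0.6006 0.1517 0.064 ] 0.0699 9.8
```

The knob is at about (0.506, 0.066), so I'll descend and grip it.

```bash
python3 -m jog '[[0,0,0,-0.002,0.001,0.04,100],[0,0,0,0,0,0.04,100],[0,0,0,0,0,0.022,100],[0,0,0,0,0,0,100],[0,0,0,0,0,0,20],[0,0,0,0,0,0,0],[0,0,0,0,0,0,0],[0,0,0,0,0,0,0],[0,0,0,0,0,0,0],[0,0,0,0,0,0,0]]' 40
python3 - <<'E'
from h import *
s=observe();print(s["position"])
for n in("scene",):
    d=optics.get_image(n);cv2.imwrite(f"pics/{n}3.png",d["pixels"][:,:,::-1])
E
```

```text
time_s: 3.15
position: [0.5075, 0.0662, 0.0731]
tool_rot: [[-0.955, 0.295, 0.001], [0.295, 0.955, 0.0], [-0.001, 0.0, -1.0]]
ft_force: [-1.2, 0.7, 6.0]
grip_width: 0.0171
gripper_force: 35.3
[0.50745872 0.06621322 0.07310036]
```

View pics/scene3.png

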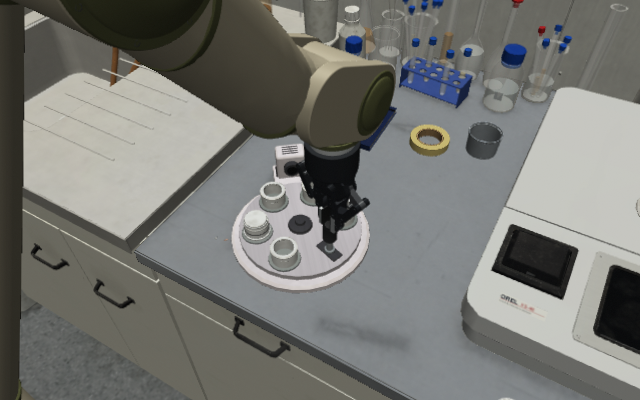

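The scene view shows the fingers at the knob (330,235), but the grip width is only 17 mm on a 24 mm knob. I'll check it with the wrist camera.

Run:
```python
from h import *
a=optics.get_image("wrist")["pixels"][:,:,::-1][150:400,180:480]
b=optics.get_image("scene")["pixels"][:,:,::-1][130:300,220:424]
cv2.imwrite("pics/4.png",np.hstack([cv2.resize(a,(480,400)),cv2.resize(b,(320,400))]))
```

```text
(no output)
```

View pics/4.png

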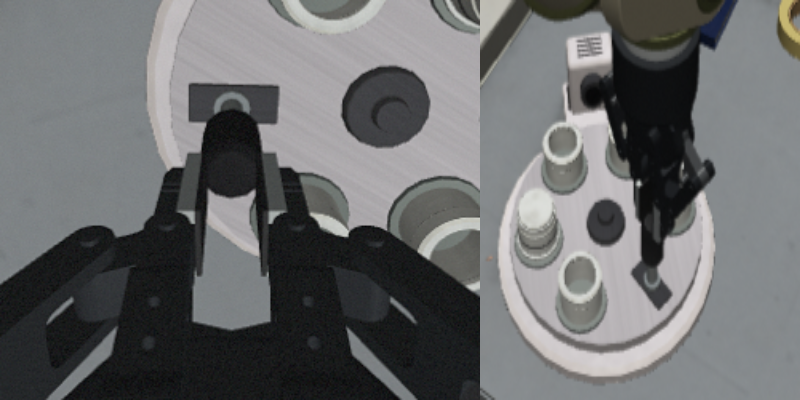

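Run:
```python
from h import *
d=optics.get_image("wrist");s=observe();R=np.array(s["tool_rot"]);p=np.array(s["position"])
def pj(X): 
    u=cv2.projectPoints(np.array([X],float),np.array(d["rvec"]),np.array(d["tvec"]),np.array(d["mtx"]),np.array(d["dist_coeffs"]))[0].ravel()
    return ((u-[180,150])*1.6).round()
for x in(-11,0,11):
  for z in(0,-.0187,-.03): print("tool x",x,"z",z,pj(p+R@[x/1e3,0.0085,z]),pj(p+R@[x/1e3,-0.0085,z]))
print("axis at z .103",pj(p*[1,1,0]+[0,0,.103]),".066",pj(p*[1,1,0]+[0,0,.066]))
print(ray(d,(180+230/1.6,150+172/1.6),.103),ray(d,(180+232/1.6,150+108/1.6),.038),ray(d,(180+387/1.6,150+106/1.6),.036),R)
```

```text
tool x -11 z 0 [252. 166.] [212. 166.]
tool x -11 z -0.0187 [254. 190.] [210. 190.]
tool x -11 z -0.03 [256. 208.] [209. 208.]
tool x 0 z 0 [253. 142.] [212. 142.]
tool x 0 z -0.0187 [255. 165.] [209. 165.]
tool x 0 z -0.03 [256. 181.] [208. 181.]
tool x 11 z 0 [253. 118.] [211. 118.]
tool x 11 z -0.0187 [255. 138.] [209. 138.]
tool x 11 z -0.03 [257. 153.] [207. 153.]
axis at z .103 [232. 181.] .066 [232. 135.]
[0.50380123 0.06655842 0.103     ] [0.50672744 0.0665105  0.038     ] [0.52905217 0.13919115 0.036     ] [[-9.55384408e-01  2.95363560e-01  1.00007610e-03]
 [ 2.95363791e-01  9.55384856e-01  8.81859421e-05]
 [-9.29410645e-04  3.79637741e-04 -9.99999496e-01]]
```

The casts put the knob axis within about 3 mm of the tool axis, so it is between the pads and held. I'll work out the arc increments in tool axes.

Run:
```python
from h import *
R=np.array(observe()["tool_rot"]);a=np.radians(-108.6-np.linspace(0,92,17))
P=.075*np.c_[np.cos(a),np.sin(a),0*a]
print((np.diff(P,axis=0)@R)[:,:2].round(4).tolist())
```

```text
[[0.0075, 0.0006], [0.0074, 0.0013], [0.0072, 0.002], [0.007, 0.0028], [0.0067, 0.0035], [0.0063, 0.0041], [0.0059, 0.0047], [0.0054, 0.0053], [0.0048, 0.0058], [0.0042, 0.0062], [0.0036, 0.0066], [0.0029, 0.007], [0.0022, 0.0072], [0.0014, 0.0074], [0.0007, 0.0075], [-0.0001, 0.0075]]
```

```bash
python3 -m jog '[[0,0,0,0.0075,0.0006,0,0],[0,0,0,0.0074,0.0013,0,0],[0,0,0,0.0072,0.002,0,0],[0,0,0,0.007,0.0028,0,0],[0,0,0,0,0,0,0]]'
python3 - <<'E'
from h import *
print(observe()["time_s"])
d=optics.get_image("wrist");a=d["pixels"][:,:,::-1][50:400,140:560]
cv2.imwrite("pics/5.png",a)
E
```

```text
time_s: 3.98
position: [0.481, 0.0816, 0.0731]
tool_rot: [[-0.955, 0.295, 0.001], [0.295, 0.955, 0.0], [-0.001, 0.0, -1.0]]
ft_force: [-1.2, 0.8, 5.7]
grip_width: 0.0168
gripper_force: 35.6
3.975
```

View pics/5.png

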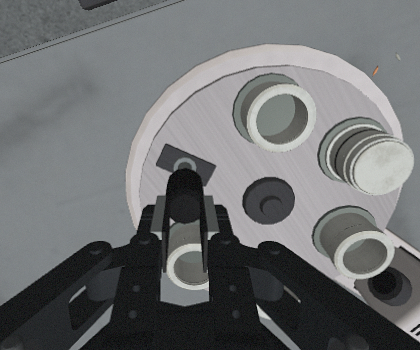

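The carousel is following: the crank plate at (186,165) has turned about 23°, and the closed cell at (378,165) is moving toward the head. I'll continue.

```bash
python3 -m jog '[[0,0,0,0.0067,0.0035,0,0],[0,0,0,0.0063,0.0041,0,0],[0,0,0,0.0059,0.0047,0,0],[0,0,0,0.0054,0.0053,0,0],[0,0,0,0.0048,0.0058,0,0],[0,0,0,0.0042,0.0062,0,0],[0,0,0,0,0,0,0]]' && python3 -m jog '[[0,0,0,0.0036,0.0066,0,0],[0,0,0,0.0029,0.007,0,0],[0,0,0,0.0022,0.0072,0,0],[0,0,0,0.0014,0.0074,0,0],[0,0,0,0.0007,0.0075,0,0],[0,0,0,0,0.0075,0,0],[0,0,0,0,0,0,0],[0,0,0,0,0,0,0]]'
python3 - <<'E'
from h import *
for n in("wrist","top"):
    d=optics.get_image(n);cv2.imwrite(f"pics/{n}6.png",d["pixels"][:,:,::-1])
a=cv2.imread("pics/wrist6.png");b=cv2.imread("pics/top6.png")[130:330,190:390]
cv2.imwrite("pics/6.png",np.hstack([cv2.resize(a,None,fx=.75,fy=.75),cv2.resize(b,(300,300))]))
E
```

```text
time_s: 4.9
position: [0.4582, 0.1198, 0.0731]
tool_rot: [[-0.956, 0.295, 0.001], [0.295, 0.956, 0.0], [-0.001, 0.001, -1.0]]
ft_force: [-0.1, 0.8, 5.9]
grip_width: 0.0175
gripper_force: 35.7
time_s: 5.9
position: [0.4609, 0.164, 0.0731]
tool_rot: [[-0.955, 0.295, 0.001], [0.295, 0.955, 0.0], [-0.001, 0.001, -1.0]]
ft_force: [0.5, 1.4, 6.7]
grip_width: 0.0168
gripper_force: 35.3
```

View pics/6.png

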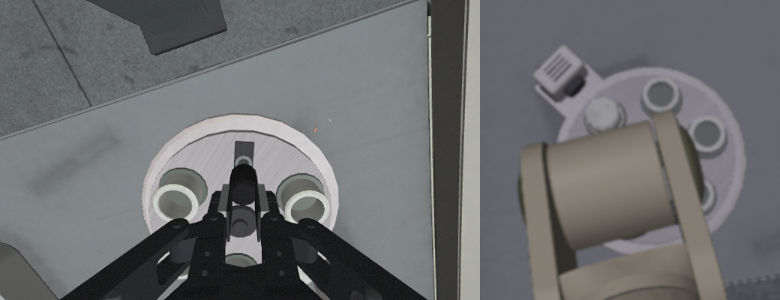

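The closed cell is at top-view pixel (273,205), in front of the head. I'll measure its angle.

```bash
python3 - <<'E'
from h import *
d=optics.get_image("top")
v=ray(d,(272.7,205),.071);e=v-[.529,.1365,0];print(v,np.hypot(*e[:2]),np.degrees(np.arctan2(e[1],e[0])))
E
python3 -m jog '[[0,0,0,0,0,0,40],[0,0,0,0,0,0,100],[0,0,0,0,0,0,100],[0,0,0,0,0,0,100],[0,0,0,0,0,0,100],[0,0,0,0,0,-0.03,100],[0,0,0,0,0,-0.05,100],[0,0,0,0,0,-0.05,100]]' && python3 -m jog '[[0,0,0,0.05,0,-0.02,100],[0,0,0,0.05,0,0,100],[0,0,0,0.04,0,0,100],[0,0,0,0,0.05,0,100],[0,0,0,0,0.05,0,100],[0,0,0,0,0,0,100]]'
python3 - <<'E'
from h import *
a=optics.get_image("top")["pixels"][:,:,::-1][130:330,170:390]
b=optics.get_image("scene")["pixels"][:,:,::-1][130:300,220:390]
cv2.imwrite("pics/7.png",np.hstack([cv2.resize(a,(440,400)),cv2.resize(b,(360,400))]))
E
```

```text
[0.58617491 0.18238617 0.071     ] 0.07331105737247966 38.74905493248214
time_s: 7.05
position: [0.4604, 0.1637, 0.2041]
tool_rot: [[-0.955, 0.295, -0.001], [0.295, 0.955, -0.0], [0.001, -0.0, -1.0]]
ft_force: [0.3, -0.2, 0.5]
grip_width: 0.0856
gripper_force: 0.0
time_s: 7.8
position: [0.3567, 0.3026, 0.2221]
tool_rot: [[-0.956, 0.292, -0.0], [0.292, 0.956, -0.0], [0.0, -0.0, -1.0]]
ft_force: [-0.2, -0.0, -0.2]
grip_width: 0.0856
gripper_force: 0.0
```

View pics/7.png

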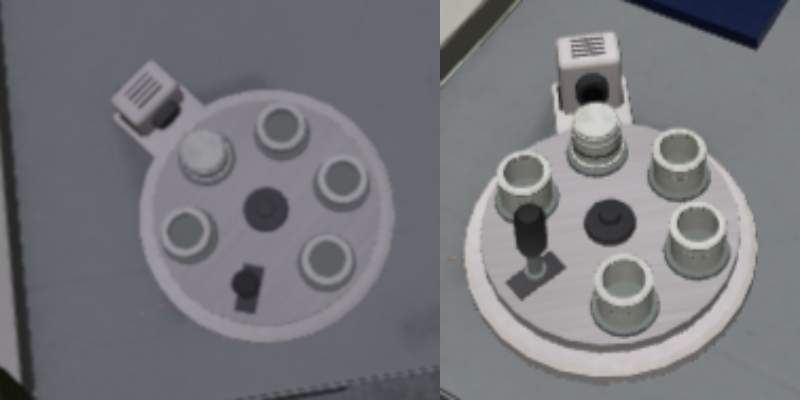

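The closed cell, at crop pixel (205,155), stands squarely in front of the lens. The knob is free and the arm is clear, so I'll hand the job in.

```bash
python3 -c "
from rig import job;print(job.close_job())"
```

```text
the job is handed in; nothing more can be done
None
```

The carousel was turned about 92° clockwise, the shorter way; the closed cell now stands in front of the detector head, measured about 1° off square, with the knob let go, the arm clear and the job handed in (no verdict was returned).

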